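Pop the battery hatch of the bench tester

TASK

The portable tester on the bench is due for fresh cells: open its battery hatch, the larger of the two grey lids in its panel, by pressing the lid down once at the ribbed patch by its edge with a fingertip, firmly but without forcing it, until the push-push catch lets go, then taking the finger away so that the lid springs up by itself. Do not push the sprung lid back down; watch that it stays standing open, and finish with the hand clear of it. Leave the smaller fuse hatch shut, and the two fresh cells on the panel, the solder spool and the parts bin where they stand.

Things in the scene. Friction and masses are not known exactly. Their poses are not given: they have to be found in the camera images.
- tester: Portable tester, fixed: beige case 230 (x) by 300 (y) mm, dark panel on top at 90 mm, black handle round it at mid-height. Origin: centre of its underside; z up, -x the near (operator's) side. Panel, far half: display, knob and terminals, at most 20 mm high. Near half: two grey hatches side by side, the larger battery hatch towards +y, the fuse hatch towards -y, each hinged on its far edge.
- battery_hatch_press (a point): Press here: top face of the battery hatch's lid, middle of the ribbed patch (1 mm ribs, 30 mm long) at its near edge, 13.5 mm from that edge, 60.5 mm from the hinge. Lid 70 (x) by 104 (y) mm, 9 thick, 7 mm proud of the panel when shut. It moves with the lid. About 4 N works the catch: it lets go once this point is 3.2 mm down, and a stop follows at 5.5 mm.
- battery_hatch_hinge (a point): Middle of the battery hatch's hinge line, on the lid's far edge, 3 mm above the panel; the lid turns about the tester's y axis here. Held down, the lid stays down; when the finger leaves it springs up, following the finger with about 3 N at most. Pressing the open lid down again would latch it shut.
- battery_hatch (a joint): Battery hatch angle in rad: 0 latched shut, negative while pressed in (the catch lets go at about -0.053, stop at -0.09), 1.35 when sprung fully open (lid nearly upright); a spring with a damper opens it in about one second and keeps it there.
- fuse_hatch_press (a point): The like point on the smaller fuse hatch (lid 48 mm by 62 mm, same height and the same kind of catch): to be left alone.
- fuse_hatch (a joint): Fuse hatch angle in rad: 0 latched shut, negative while pressed in, 1.35 open. To stay shut.
- cell_a_center (a point): Centre (25 mm up) of a fresh round cell, 26 mm in diameter, 50 mm tall, 66 g, standing loose on the panel's strip at the +y side of the battery hatch.
- cell_b_center (a point): Centre (25 mm up) of the other fresh cell, same size, standing on the same strip, farther from the operator.
- spool: Spool of solder, loose, 52 mm in diameter, 36 mm high, standing on the bench at the tester's -y side. Origin: centre of its underside.
- parts_bin: Open red bin of screws, loose, 100 by 140 by 55 mm high, on the bench at the tester's +y side. Origin: centre of its underside.
Things that resemble listed ones, but are neither listed nor needed, are in the scene too. What is shaped like the part that bears cell_a_center but turquoise or yellow is not meant.

How it is judged:
On the way, in this order (a step that is already met when the one before it is completed fails the run):
1. the battery hatch is pressed in by the fingers until its catch lets go (value of joint battery_hatch below -0.045 rad and contact force between the fingers and battery_hatch above 0.5 N), for 0.02 s.
2. the battery hatch has sprung up and stands open for half a second with nothing touching it (value of joint battery_hatch above 1.1 rad and contact force between each of the arm, the fingers and battery_hatch below 0.1 N), for 0.5 s.
At the end, for the whole second after the job is handed in: The battery hatch stands open by itself (beyond 1.1 rad) and at rest, untouched; the fuse hatch is shut (within 0.03 rad of 0); both fresh cells still stand upright, and cells, spool and bin are within 20 mm of where they were (value of joint battery_hatch above 1.1 rad and velocity of joint battery_hatch between -0.1 and 0.1 rad/s and value of joint fuse_hatch between -0.03 and 0.03 rad and angle between each of cell_a_center, cell_b_center's own z axis and vertical below 0.15 rad and distance of each of cell_a_center, cell_b_center, spool, parts_bin from where it was at the start of the episode below 0.02 m).
It fails at once if the sprung battery hatch is pushed back down (value of joint battery_hatch above 0.25 rad and velocity of joint battery_hatch below -0.12 rad/s and contact force between any of the fingers, the arm and battery_hatch above 0.3 N).
It fails at once if the battery hatch is forced (over 50 N) (contact force between any of the fingers, the arm and battery_hatch above 50 N).
It fails at once if the fuse hatch is pressed in or opened (value of joint fuse_hatch below -0.04 rad or value of joint fuse_hatch above 0.06 rad).
It fails at once if a cell, the spool or the bin is moved, lifted or carried (over 20 mm) (distance of any of cell_a_center, cell_b_center, spool, parts_bin from where it was at the start of the episode above 0.02 m).
It fails at once if a fresh cell is knocked over (angle between any of cell_a_center, cell_b_center's own z axis and vertical above 0.4 rad).
It also fails if it takes over 32 s, if anything falls off the work surface, if the arm or the gripper's body presses on something with over 40 N, if the wrist force passes 120 N, or if a joint passes its speed limit or range.

ROBOT

A 7-joint arm with a two-finger parallel gripper is mounted at the origin on the work surface. World frame = base frame: x ahead of the robot, y to its left, z up, the work surface at z = 0. Lengths are in m, angles in rad, forces in N, time in s.
With the tool pointing down it reaches from about 0.425 to 0.925 m from the base axis. Payload 6.8 kg.
Tool frame: the origin (TCP) lies between the finger pads; the fingertips stand 22 mm ahead of it and the grasp point (between the pads) lies 3 mm ahead of it; z points along the fingers, y is the direction in which the jaws open and shut (so a half turn about z gives the same grasp; the last joint's range is limited). The gripper opens to 85 mm and grips with 20 to 120 N. Pads are 22 mm wide; open, the fingers measure 114 mm over their backs; the gripper's body (76 mm by 85 mm) begins 54 mm behind the grasp point. The pads swing forward as they close: fully open they stand 13 mm farther back than shut.
Start: joints at [1.231, 0.477, 0.022, 1.555, -0.011, 1.109, -0.083], TCP at [0.155, -0.657, 0.253] pointing down, gripper open.
Joint ranges: [-2.96, 2.96], [-0.34, 2.1], [-1.41, 1.46], [0.24, 2.44], [-1.37, 4.51], [0.17, 1.92], [-2.96, 2.96]. Speed limits (rad/s): [2.39, 2.39, 3.14, 3.14, 3.14, 3.14, 3.14].

INTERFACE

Orientations are given as a unit quaternion [w, x, y, z].
In Python, from station import bot gives the robot as it stands. The module is installed in compiled form; this text tells all that it offers.
- The arm moves only by the tool drive_tool, never from a script. Its argument "series" is one flat list of numbers, 7 for each row, row after row: the opening, from -1 (shut) to 1 (fully open), then the shift along the tool's x, y, z in mm, then the turn, a rotation vector about the tool's x, y, z in rad. In form: [jaw, x, y, z, wx, wy, wz, jaw, x, y, z, wx, wy, wz, ...]. A call has 1 to 12 rows; each row shifts and turns the commanded pose from where the row before left it, along the tool's axes as they then stand; what a row does not reach is not made up. A row lasts 1/8 s, in which the tool goes at most 62.5 mm and 10.7 degrees, less where a joint would pass 70% of its speed; a pose out of reach is approached as far as the arm can. A call with a gripper value outside its range is refused whole. The fingers move at their own pace and stop on an object; "force" is the grip in N (left out, the last holds). Time passes only in rows, so rows that do not move let the fingers close. It gives the time, the measured TCP pose, the force and the opening at its end, in the units of the state.
- bot.get_obs(): the state, without advancing time (a new reading comes with each control period).
- bot.read_camera(name): name is "scene" or "top"; returns a dict with "pixels" (384x512x3 uint8, blue, green, red), "camera_matrix" (3x3 intrinsics, pixels), "rvec" (rotation vector, rad) and "tvec" (3), from world to camera coordinates, as OpenCV has them. Camera axes: x right, y down, z forward; pixel columns grow to the right and rows downward; lengths in m; the calibration is good to about 2 mm. A picture is of the moment at which its call begins. There is no depth.
- bot.hand_in(): hands the job in, once; it reports no verdict.
The state is a dict: "t": time; "q": joint angles; "joint_vel": joint speeds; "joint_torque": joint torques, N m; "eef_pos": TCP position; "tool_rot": TCP orientation; "contact_force": force on the tool from outside, world axes, zero at the start; "torque": the same for the moment, N m; "gripper_width": opening from 0.0 (shut) to 1.0 (fully open).
Only numpy, scipy, OpenCV 4.12 (cv2) and the standard library are available. Lean on these libraries where they do the work, as an engineer would, in place of code of your own. Each camera call takes 0.05 s, during which the arm holds its last target. There are 200 camera calls.

## Working session

There is one attempt and no reset: what is moved stays moved. The work goes in short steps, Python scripts to look and compute and a tool call to move; the robot and the scene stay as the last step left them, time stands still between calls to the robot, and variables do not carry over. Pictures are saved under pics/ and viewed, about 8 in all and at most 12, crops included, and the job is handed in when it is done.

Besides the shell and the picture viewer there is one more tool, called after "Call:" as name(argument=value, ...) on one line, values as JSON. drive_tool: Moves the arm, as the interface text tells. Its arguments: {"type":"object","properties":{"series":{"type":"array"},"force":{"type":"number"}},"required":["series"]}

```bash
mkdir -p pics
cat > h.py <<'E'
import numpy as np, cv2
from station import bot
def cam(n,f=None):
    c=bot.read_camera(n)
    if f: cv2.imwrite(f,c["pixels"])
    return c
def ray(c,u,v,z):
    R=cv2.Rodrigues(np.array(c["rvec"],float))[0];t=np.array(c["tvec"],float).ravel()
    d=R.T@np.linalg.inv(np.array(c["camera_matrix"]))@np.array([u,v,1.]);o=-R.T@t
    return o+d*(z-o[2])/d[2]
def proj(c,P):
    return cv2.projectPoints(np.array(P,float).reshape(-1,3),np.array(c["rvec"],float),np.array(c["tvec"],float),np.array(c["camera_matrix"],float),None)[0].reshape(-1,2)
E
python3 - <<'E'
from h import *
import pickle
a=cam("scene");b=cam("top")
pickle.dump((a,b),open("c0.pkl","wb"))
cv2.imwrite("pics/a.png",np.vstack([cv2.resize(x["pixels"],(400,300)) for x in (a,)]))
cv2.imwrite("pics/top.png",cv2.resize(b["pixels"],(800,600)))
for x in (a,b):
    R=cv2.Rodrigues(np.array(x["rvec"],float))[0];print(-R.T@np.ravel(x["tvec"]))
o=bot.get_obs();print(o["t"],o["eef_pos"],o["tool_rot"],o["contact_force"])
E
```

```text
[1.1633183  0.61264315 1.00969514]
[0.3352207  0.08039275 1.21262355]
0.1 [ 0.15495919 -0.65647329  0.25239345] [-8.13476222e-04  9.93288668e-01  1.15658701e-01 -1.57871069e-04] [-0.18665699  0.43747421 -0.11767219]
```

View pics/top.png

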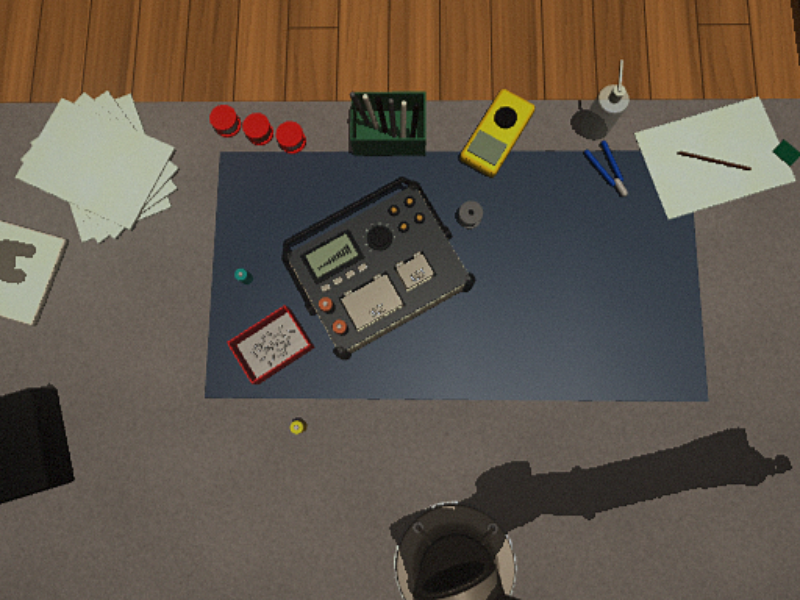

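View pics/a.png

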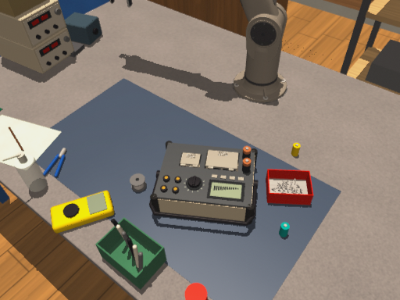

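The top view shows the tester at about (378,265) in the enlarged picture. The larger lid is at (372,303) on the +y (left) side and the smaller at (414,272). The orange cells are at (326,304) and (340,327), the bin at (270,345) and the spool at (470,214). The turquoise and yellow items are decoys.

Run:
```python
from h import *
import pickle
a,b=pickle.load(open("c0.pkl","rb"))
cv2.imwrite("pics/crop.png",cv2.resize(b["pixels"][110:235,170:310],None,fx=5.6,fy=4.8*5.6/4.8*0.85,interpolation=cv2.INTER_CUBIC) if 0 else cv2.resize(b["pixels"][160:230,185:285],None,fx=8,fy=8,interpolation=cv2.INTER_CUBIC))
```

```text
(no output)
```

View pics/crop.png

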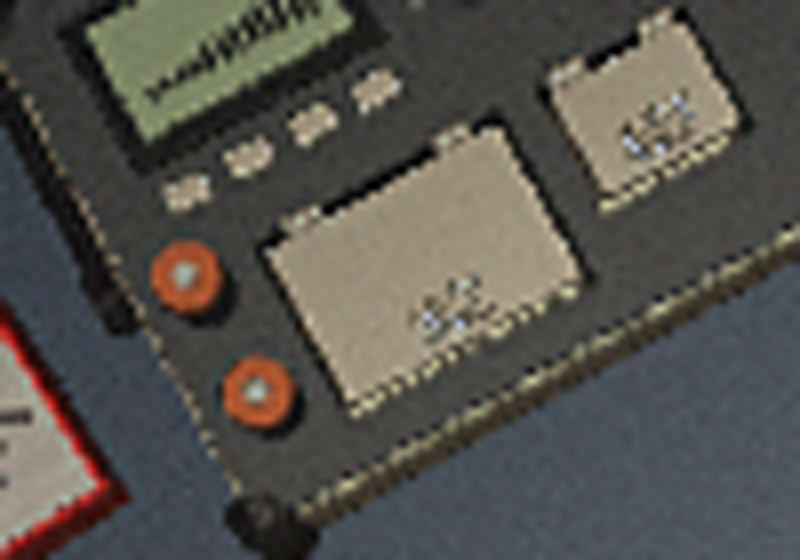

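The crop confirms it. The larger lid has corners at about (268,248), (497,125), (583,280) and (350,405), with its ribs at about (450,307). The orange cells are at its left and the smaller fuse lid at upper right.

Run:
```python
from h import *
import pickle
from scipy.spatial.transform import Rotation as Ro
a,b=pickle.load(open("c0.pkl","rb"))
P=[ray(b,184.56+u/8,159.56+v/8,z) for u,v,z in [(268,248,.097),(497,125,.097),(583,280,.097),(350,405,.097),(450,307,.098),(186,275,.14),(258,392,.14)]]
for p in P: print(p.round(4))
fl,fr,nr,nl=P[:4]
print([np.linalg.norm(x).round(4) for x in (fr-fl,nr-fr,nl-nr,fl-nl)])
y=(fl-fr)+(nl-nr);y/=np.linalg.norm(y);x=np.array([y[1],-y[0],0]);print("yaw",np.arctan2(x[1],x[0]))
c=(fl+fr+nl+nr)/4; press=c-x*(.0605-.035); press2=(nl+nr)/2+x*.0135-x*.004
print("c",c,"press",c-x*.0255+x*.0,"alt",press2)
for p in P[4:]: print("local", (p-c)@x,(p-c)@y)
o=bot.get_obs(); w,i,j,k=o["tool_rot"];R=Ro.from_quat([i,j,k,w]).as_matrix();print(R.round(3))
print(np.hypot(*press[:2]))
```

```text
[0.5244 0.2271 0.097 ]
[0.5733 0.1387 0.097 ]
[0.5122 0.1047 0.097 ]
[0.4633 0.194  0.097 ]
[0.5013 0.156  0.098 ]
[0.5068 0.2518 0.14  ]
[0.463  0.2238 0.14  ]
[np.float64(0.101), np.float64(0.0699), np.float64(0.1018), np.float64(0.0695)]
yaw 0.5035931865036343
c [0.51829243 0.1661237  0.097     ] press [0.49595815 0.15381802 0.097     ] alt [0.49605816 0.1539445  0.097     ]
local -0.019754655674267853 -0.000707561749580077
local 0.03128216172230944 0.08062270450769322
local -0.020564593005690565 0.0772097891825879
[[ 0.973  0.23  -0.001]
 [ 0.23  -0.973  0.002]
 [-0.    -0.002 -1.   ]]
0.5192633911436775
```

Sizes check out: the lid measures 0.070 × 0.102 m. The press point is at lid centre −21.5 mm along tester x, which is about (0.4995, 0.1557, 0.097), and tester yaw is about 0.504. First I shut the jaws, align the yaw and swing round.

Call:
drive_tool(series=[-1,0,0,0,0,0,-0.135,-1,0,0,0,0,0,-0.135,-1,47,-6.5,0,0,0,0,-1,47,-6.5,0,0,0,0,-1,47,-6.5,0,0,0,0,-1,47,-6.5,0,0,0,0,-1,47,-6.5,0,0,0,0,-1,47,-6.5,0,0,0,0,-1,47,-6.5,0,0,0,0,-1,47,-6.5,0,0,0,0,-1,47,-6.5,0,0,0,0,-1,0,0,0,0,0,0], force=30)

```text
t: 1.6
eef_pos: [0.5018, -0.3975, 0.2528]
tool_rot: [-0.001, 0.968, 0.252, 0.001]
contact_force: [-0.4, 0.9, -1.1]
gripper_width: 0.003
```

Call:
drive_tool(series=[-1,24,-44,0,0,0,0,-1,24,-44,0,0,0,0,-1,24,-44,0,0,0,0,-1,24,-44,0,0,0,0,-1,24,-44,0,0,0,0,-1,24,-44,0,0,0,0,-1,24,-44,0,0,0,0,-1,24,-44,10,0,0,0,-1,24,-44,10,0,0,0,-1,24,-44,20,0,0,0,-1,24,-44,20,0,0,0,-1,0,0,20,0,0,0])

```text
t: 3.1
eef_pos: [0.4959, 0.1531, 0.1728]
tool_rot: [-0.001, 0.968, 0.251, 0.0]
contact_force: [0.4, -1.6, -0.2]
gripper_width: -0.0
```

Call:
drive_tool(series=[-1,0,0,20,0,0,0,-1,0,0,0,0,0,0])

```text
t: 3.35
eef_pos: [0.4954, 0.1478, 0.1518]
tool_rot: [0.0, 0.969, 0.248, -0.002]
contact_force: [-0.3, -0.6, 0.8]
gripper_width: 0.001
```

Run:
```python
from h import *
from scipy.spatial.transform import Rotation as Ro
a=cam("scene");b=cam("top");o=bot.get_obs();p=np.array(o["eef_pos"]);w,i,j,k=o["tool_rot"];R=Ro.from_quat([i,j,k,w]).as_matrix()
tip=p+R[:,2]*.022
print(o["t"],p,tip,o["contact_force"],np.round(R,3),o["q"])
T=np.array([.4995,.1557,.098]);print("tool shift mm",R.T@(T-tip)*1e3)
ims=[]
for c in (a,b):
    m=proj(c,[tip,T]);print(m)
    im=c["pixels"].copy();u,v=m[1].astype(int);u0,v0=u-40,v-40
    im=cv2.resize(im[v0-10:v0+65,u0-5:u0+70],(560,560),interpolation=cv2.INTER_CUBIC)
    for q,col in zip(m,((255,0,255),(0,255,0))):
        cv2.drawMarker(im,tuple(((q-[u0-5,v0-10]+.5)*560/75).astype(int)),col,0,16,1)
    ims.append(cv2.resize(im,(400,400)))
cv2.imwrite("pics/d.png",np.hstack(ims))
```

```text
3.45 [0.49667789 0.14848769 0.15361136] [0.49667856 0.14848206 0.13161137] [ 0.37227849 -0.33252373  0.5071486 ] [[ 0.877  0.48   0.   ]
 [ 0.48  -0.877 -0.   ]
 [-0.     0.    -1.   ]] [-0.05629268  0.38095233 -0.43079065  1.99649342  0.21680063  0.8079979
 -1.68049842]
tool shift mm [ 5.94415464 -4.9844304  33.60960485]
[[283.1187389  186.2241282 ]
 [284.48603469 196.82079379]]
[[242.54965671 197.82345156]
 [240.8893086  198.52242356]]
```

View pics/d.png

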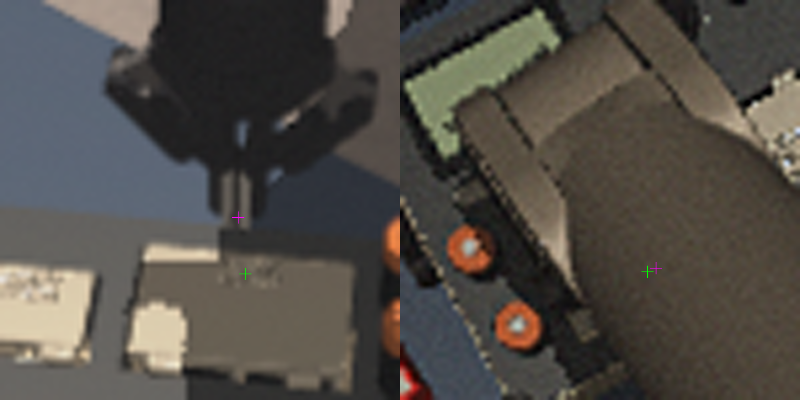

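The scene half (left) shows the shut fingertips (magenta, (238,217)) just above the ribs (green marker, (245,272)). That is the larger lid, and the remaining offset is +6/−5 mm in the tool axes and about 33 mm down. I'll lower to just above the lid.

Call:
drive_tool(series=[-1,6,-5,8,0,0,0,-1,0,0,12,0,0,0,-1,0,0,8,0,0,0,-1,0,0,2,0,0,0,-1,0,0,0,0,0,0])

```text
t: 4.08
eef_pos: [0.4992, 0.1563, 0.1231]
tool_rot: [0.0, 0.969, 0.248, -0.0]
contact_force: [0.1, 0.3, -0.9]
gripper_width: 0.002
```

Call:
drive_tool(series=[-1,0,0,1,0,0,0,-1,0,0,1,0,0,0,-1,0,0,0,0,0,0])

```text
t: 4.45
eef_pos: [0.4993, 0.1563, 0.1213]
tool_rot: [0.0, 0.969, 0.248, 0.0]
contact_force: [-0.2, 0.4, 1.1]
gripper_width: -0.003
```

Call:
drive_tool(series=[-1,0,0,1,0,0,0,-1,0,0,1,0,0,0,-1,0,0,0,0,0,0])

```text
t: 4.82
eef_pos: [0.4993, 0.1564, 0.1193]
tool_rot: [0.0, 0.969, 0.248, 0.0]
contact_force: [0.3, 0.3, 0.2]
gripper_width: -0.001
```

Call:
drive_tool(series=[-1,0,0,1,0,0,0,-1,0,0,0,0,0,0])

```text
t: 5.08
eef_pos: [0.4993, 0.1564, 0.1185]
tool_rot: [0.0, 0.969, 0.248, 0.0]
contact_force: [-0.6, 0.2, 3.1]
gripper_width: -0.002
```

Call:
drive_tool(series=[-1,0,0,1,0,0,0,-1,0,0,0,0,0,0])

```text
t: 5.32
eef_pos: [0.4993, 0.1563, 0.1173]
tool_rot: [0.0, 0.969, 0.248, -0.0]
contact_force: [-1.5, -1.0, 3.0]
gripper_width: 0.004
```

Call:
drive_tool(series=[-1,0,0,1,0,0,0,-1,0,0,1,0,0,0,-1,0,0,0,0,0,0])

```text
t: 5.7
eef_pos: [0.4993, 0.1563, 0.1152]
tool_rot: [0.0, 0.969, 0.248, -0.0]
contact_force: [-1.2, -0.9, 3.3]
gripper_width: 0.002
```

Call:
drive_tool(series=[-1,0,0,1,0,0,0,-1,0,0,0,0,0,0])

```text
t: 5.95
eef_pos: [0.4993, 0.1563, 0.1142]
tool_rot: [0.0, 0.969, 0.248, -0.0]
contact_force: [-2.5, -0.9, 4.6]
gripper_width: 0.001
```

Call:
drive_tool(series=[-1,0,0,0.5,0,0,0,-1,0,0,0,0,0,0])

```text
t: 6.2
eef_pos: [0.4993, 0.1563, 0.1141]
tool_rot: [0.0, 0.969, 0.248, -0.0]
contact_force: [-3.6, -1.1, 7.4]
gripper_width: 0.0
```

The force climbed from 4.6 to 7.4 N with almost no travel, so the stop is reached and the catch has passed its release point. I retract quickly, up and to the near side.

Call:
drive_tool(series=[-1,0,0,-15,0,0,0,-1,-20,0,-50,0,0,0,-1,-25,0,-50,0,0,0,-1,-25,0,-50,0,0,0,-1,0,0,-40,0,0,0,-1,0,0,0,0,0,0,-1,0,0,0,0,0,0,-1,0,0,0,0,0,0,-1,0,0,0,0,0,0,-1,0,0,0,0,0,0,-1,0,0,0,0,0,0,-1,0,0,0,0,0,0])

```text
t: 7.7
eef_pos: [0.4379, 0.1227, 0.3187]
tool_rot: [-0.0, 0.969, 0.248, -0.0]
contact_force: [0.4, -0.5, 0.2]
gripper_width: -0.002
```

Run:
```python
from h import *
a=cam("scene")
cv2.imwrite("pics/e.png",cv2.resize(a["pixels"][150:310,170:410],None,fx=3,fy=3,interpolation=cv2.INTER_CUBIC))
print(bot.get_obs()["t"],bot.get_obs()["eef_pos"])
```

```text
7.75 [0.4379557  0.12270933 0.31877633]
```

View pics/e.png

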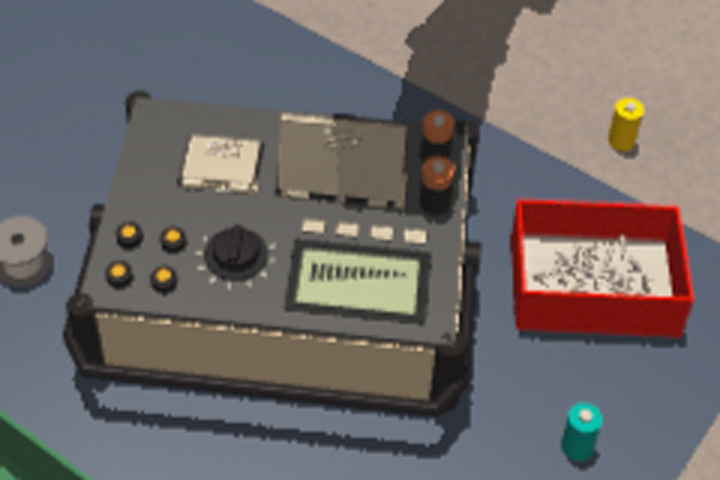

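The lid still looks shut: its ribs are at (345,138), near the operator's edge. I'll compare it numerically with the initial view and check the angle.

Run:
```python
from h import *
import pickle
a0,_=pickle.load(open("c0.pkl","rb"));a=cam("scene")
c=np.array([.5183,.1661,0]);x=np.array([.876,.483,0]);y=np.array([-.483,.876,0]);ez=np.array([0,0,1.])
h=c+x*.039+ez*.093
def lid(t):
    d=-x*np.cos(t)+ez*np.sin(t);n=x*np.sin(t)+ez*np.cos(t)
    return [h+d*r+n*.004+y*s for r,s in ((4e-3,.052),(4e-3,-.052),(.074,-.052),(.074,.052))]
out=[]
for im in (a0,a):
    p=im["pixels"][180:225,255:325];p=cv2.resize(p,None,fx=5.7,fy=5.7,interpolation=cv2.INTER_CUBIC)
    p=cv2.convertScaleAbs(p,alpha=1.6)
    for t,col in ((0,(0,255,0)),(1.35,(255,0,255))):
        cv2.polylines(p,[np.int32((proj(im,lid(t))-[255,180]+.5)*5.7)],True,col,1)
    out.append(p)
cv2.imwrite("pics/f.png",np.hstack(out));o=bot.get_obs();print(o["t"],o["contact_force"])
```

```text
7.8 [ 0.81498823 -0.12616114 -0.18301301]
```

View pics/f.png

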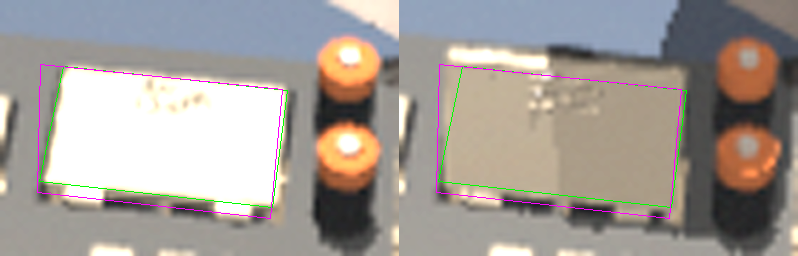

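From this camera an upright lid projects almost onto the shut one. The later image fits the open outline (magenta): the left edge is vertical, the shading has changed and the edge strip is visible at (500,57). To confirm it from the top, I move the hand further away, over clear bench.

Call:
drive_tool(series=[-1,0,50,0,0,0,0,-1,0,50,0,0,0,0,-1,0,50,0,0,0,0,-1,0,50,0,0,0,0,-1,0,50,0,0,0,0,-1,0,0,0,0,0,0,-1,0,0,0,0,0,0])

```text
t: 8.68
eef_pos: [0.558, -0.0958, 0.3186]
tool_rot: [-0.0, 0.969, 0.248, -0.0]
contact_force: [-0.2, 1.2, -0.3]
gripper_width: 0.0
```

Run:
```python
from h import *
b=cam("top")
cv2.imwrite("pics/g.png",cv2.resize(b["pixels"][110:250,140:320],None,fx=4,fy=4,interpolation=cv2.INTER_CUBIC))
o=bot.get_obs();print(o["t"],o["eef_pos"],o["contact_force"])
```

```text
8.725 [ 0.55789678 -0.09508848  0.31875676] [0.27659324 0.02306158 0.73733459]
```

View pics/g.png

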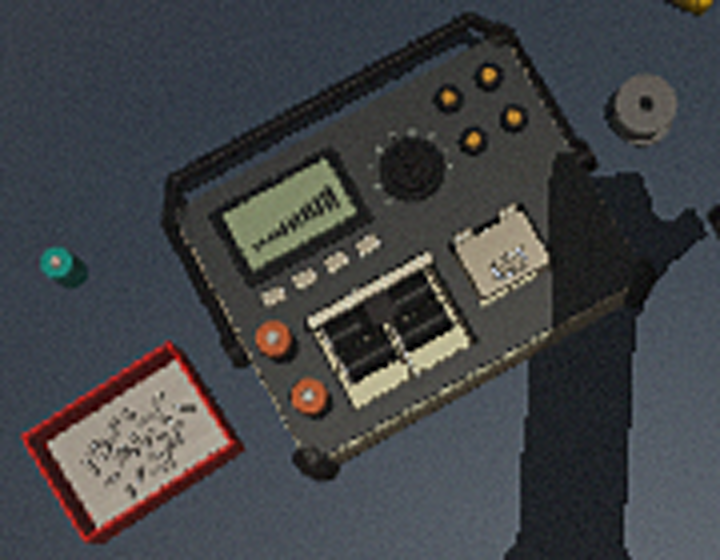

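The top view shows the battery hatch open: the lid is edge-on at (370,290) with the compartment visible at (395,330). The fuse hatch is shut at (502,253). The cells stand at (273,338) and (309,396), and the bin and spool are in place. Handing in.

```bash
python3 -c "
from station import bot
print(bot.hand_in())"
```

```text
the job is handed in; nothing more can be done
None
```

The battery hatch is open and standing by itself, and I handed the job in at about 8.7 s of the 32 s allowed; no verdict was reported.

- **Press:** I pressed the ribbed patch once with the shut fingertips. Contact came at a TCP height of about 0.119 m, and I pressed about 5 mm down to the stop. The highest force reading, taken at the end of each move, was about 8 N. I then took the hand away quickly, up and to the near side.
- **Final top view:** The battery lid is upright with the compartment visible, and the fuse hatch is shut. Both cells are standing, and the spool and bin look unmoved by eye; I did not measure their positions. The hand is well clear, with no contact force above noise.
- **One check that disagreed at first:** From the scene camera the lid looked shut, because an upright lid projects almost onto the shut outline there. An overlay of the open outline and then the top view showed it open.

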